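# Load the fan unit's snap-tab filter cover into the wash rack

### The job

Squeeze the two orange snap tabs of the black filter cover inward and, keeping them pressed, lift the cover off the white fan unit, lay it flat on the round blue mat and let go. Take it again by its two plain sides, without pressing the tabs, and lower it flat onto the floor of the wide bay of the steel wash rack, with its tabs facing the bay's tall walls, letting go only once it is down. Leave everything else where it is.

Things in the scene. Friction and masses are not known exactly. Their poses are not given: they have to be found in the camera images.
- cover_center (a point): Centre (20 mm above the underside) of the loose black filter cover: a block 48 mm along its x, 60 mm along its y, 40 mm high (z up), about 90 g, grey slots on top. An orange snap tab stands off each x side; the two y sides are plain, 60 mm apart. A half turn makes no difference.
- tab_a (a joint): Inward travel of the tab on the cover's -x side: 0 released, 0.0045 m fully pressed (spring, 3 N at first, 10 N fully in). Plate 22 mm wide, 4 mm thick, 2 to 37 mm above the cover's underside. The two tabs' outer faces are 66 mm apart at rest, 57 mm pressed. A barb at its foot, 2 to 7 mm above the underside, juts out 4.5 mm further: 75 mm over both barbs.
- tab_b (a joint): The same for the tab on the +x side. With the cover fitted, the barbs sit under ledges of the fan unit: it lifts straight up only with both tabs pressed in at least 3 mm (press fully).
- well (a point): Centre of the well floor, 27 mm above the table, in the white fan unit, a fixed box 120 by 120 by 40 mm high. The fitted cover's underside lies here, its x along this x; the unit's top is 13 mm above, so fingers have the tab faces from 13 to 37 mm above the cover's underside. The well mouth is 69 (x) by 64 (y) mm.
- mat: Round blue mat, fixed, 180 mm across and 4 mm thick; origin at the centre of its underside on the table.
- bay (a point): Centre of the floor of the wide bay in the fixed steel wash rack, 6 mm above the table. Inside 82 mm along this x, between walls 4 mm thick and 44 mm high above the floor; 144 mm along y, end walls 14 mm high. No room for fingers between cover tabs and tall walls. A narrow bay with small parts lies beyond the +x wall. The cover goes in with its x along this x, either way round.
- fitting: Brass fitting, 18 mm across, 20 mm high, loose in the narrow bay; origin under its centre. Bystander.
- ferrule_nut: Copper-coloured ring, 22 mm across, 12 mm high, loose in the narrow bay; origin under its centre. Bystander.
- vial_a: Amber vial with blue cap, 12 mm across, 32 mm high, standing on the table; origin under its centre. Bystander.
- vial_b: Another such vial. Bystander.
- vial_c: Another such vial. Bystander.
- mouse: Black computer mouse, 100 by 58 by 22 mm; origin under its centre. Bystander.
- driver: Screwdriver lying on the table. Bystander.
- reagent: Amber jar, 60 mm across, 110 mm high; origin under its centre. Bystander.
Not all that is in view belongs to the job. There is more than one size of the mat; the one meant has the size given above.

How it is judged (in metres and radians):
On the way, in this order (a step that is already met when the one before it is completed fails the run):
1. the cover is lifted clear of the fan unit with both tabs pressed (z of cover_center in the frame of well above 0.045 m and value of joint each of tab_a, tab_b above 0.0025 m), for 0.1 s.
2. the cover lies flat on the blue mat, let go (horizontal distance between cover_center and mat below 0.065 m and height (world z) of cover_center below 0.03 m and angle between cover_center's own z axis and vertical below 0.12 rad and contact force between the fingers and cover below 0.05 N and linear speed of cover below 0.02 m/s), for 0.2 s.
3. the cover is lifted again with neither tab pressed (height (world z) of cover_center above 0.05 m and contact force between the fingers and cover above 0.5 N and value of joint each of tab_a, tab_b below 0.0015 m), for 0.2 s.
4. the cover is down in the wide bay, still held (x of cover_center in the frame of bay between -0.008 and 0.008 m and y of cover_center in the frame of bay between -0.045 and 0.045 m and z of cover_center in the frame of bay between 0.012 and 0.026 m and angle between cover_center's own z axis and vertical below 0.12 rad and contact force between the fingers and cover above 0.5 N), for 0.04 s.
At the end, for the whole second after the job is handed in: The cover lies let go and at rest in the wide bay, its centre within 8 mm across and 45 mm along of the bay's centre, flat (within 0.08 rad) on the floor (within 3.5 mm), its tabs facing the tall walls (within 0.2 rad) (x of cover_center in the frame of bay between -0.008 and 0.008 m and y of cover_center in the frame of bay between -0.045 and 0.045 m and z of cover_center in the frame of bay between 0.014 and 0.0235 m and angle between cover_center's own z axis and vertical below 0.08 rad and angle between the x axis of cover_center and the x axis of bay, either way round below 0.2 rad and linear speed of cover below 0.02 m/s and contact force between the fingers and cover below 0.05 N); the robot touches nothing.
It fails at once if a bystander is moved by more than 25 mm (distance of any of mouse, driver, reagent, vial_a, vial_b, vial_c, fitting, ferrule_nut from where it was at the start of the episode above 0.025 m).
It also fails if it takes over 69 s, if anything falls off the work surface, if the arm or the gripper's body presses on something with over 40 N, if the wrist force passes 120 N, or if a joint passes its speed limit or range.

### The arm

A 6-joint arm with a two-finger parallel gripper is mounted at the origin on the work surface. World frame = base frame: x ahead of the robot, y to its left, z up, the work surface at z = 0. Lengths are in m, angles in degrees, forces in N, time in s.
With the tool pointing down it reaches from about 0.35 to 0.775 m from the base axis. Payload 5.5 kg.
Tool frame: the origin (TCP) lies at the very end of the fingers, on their centre line; the grasp point (between the pads) lies 19 mm behind it (r.grip_depth is the z of the grasp point in the tool frame, in m); z points along the fingers, y is the line along which they close (so a half turn about z gives the same grasp; the last joint's range is limited). The gripper opens to 85 mm and grips with 20 to 120 N. Pads are 22 mm wide; open, the fingers measure 114 mm over their backs; the gripper's body (76 mm by 85 mm) begins 54 mm behind the grasp point. The pads swing forward as they close: fully open they stand 13 mm farther back than shut.
Start: joints at [-84.259, 17.945, 2.641, 74.691, 0, 82.002], TCP at [0.137, -0.559, 0.231] pointing down, gripper open.
Joint ranges: [-158.12, 158.12], [-49.38, 96.58], [-58.88, 72.47], [-126.05, 133.96], [-84.25, 85.87], [-180, 180]. Speed limits (degrees/s): [147.25, 147.25, 180, 180, 180, 180].

### API

Orientations are given as [roll, pitch, yaw] about the fixed x, y, z axes, in that order (R = Rz(yaw) Ry(pitch) Rx(roll)).
In Python, from rig import r gives the robot as it stands. The module is installed in compiled form; this text tells all that it offers.
- The arm moves only by the shell command python3 -m jog 'ROWS' [FORCE]. ROWS is JSON, a list of rows, each a list of 7 numbers: the shift along the tool's x, y, z in units of 40 mm (1.0 is 40 mm), then the turn, a rotation vector about the tool's x, y, z in units of 6 degrees (1.0 is 6 degrees), then the opening, from 0 (shut) to 1 (fully open). A call has 1 to 8 rows; each row shifts and turns the commanded pose from where the row before left it, along the tool's axes as they then stand; what a row does not reach is not made up. A row lasts 1/12 s, in which the tool goes at most 41.7 mm and 7.16 degrees, less where a joint would pass 70% of its speed; a pose out of reach is approached as far as the arm can. A call is refused whole if a number of a shift passes 1 or a number of a turn 1, either way. A call with a gripper value outside its range is refused whole. The fingers move at their own pace and stop on an object; FORCE is the grip in N (left out, the last holds). Time passes only in rows, so rows that do not move let the fingers close. It gives the time, the measured TCP pose, the force, the opening and the grip force at its end, in the units of the state.
- r.state(): the state, without advancing time (a new reading comes with each control period).
- r.capture(name): name is "side" or "top" or "wrist"; returns a dict with "color" (384x512x3 uint8, red, green, blue), "z_map" (384x512 float32, m along the optical axis (not along the pixel's ray), 0 where there is no reading), "fx", "fy", "cx", "cy" (pixels), "eye" and "rotation" of the camera in the world. Camera axes: x right, y up, looking along -z (the intrinsics and any distortion apply to the point x, -y, -z); pixel columns grow to the right and rows downward; lengths in m; the calibration is good to about 2 mm. A picture is of the moment at which its call begins.
- r.sign_off(): hands the job in; it is judged then, once.
Trained networks look in the newest picture that a camera, given by its name, has taken for a name from the list of things; names that differ only in an ending like _2 or _b are one class to them, and where a whole thing is asked for, a point or a joint stands for the part that bears it (a point fixed in the world has none). Each returns a list of dicts, best first, with "conf" (0 to 1); they miss things now and then, are a little off and sometimes report something else, mostly with a low value. They report only what shows in the picture. A call takes as long as a camera call. They do not tell look-alikes from the thing itself.
- r.search_frame(camera, label): "at" ([x, y, z] in m, in the coordinates of the camera as it stood for that picture, good to about 4 mm: the middle of the surface that is visible of it).
- r.cut_out(camera, label): "mask" (384x512 bool, what is visible of it).
The state is a dict: "t": time; "joints": joint angles; "qvel": joint speeds; "joint_efforts": joint torques, N m; "ee_pos": TCP position; "orientation": TCP orientation; "wrist_force": force on the tool from outside, world axes, zero at the start; "ft_torque": the same for the moment, N m; "gripper_width": finger opening in m; "gripper_force": force on a finger pad.
Only numpy, scipy, OpenCV 4.12 (cv2) and the standard library are available. Lean on these libraries where they do the work, as an engineer would, in place of code of your own. Each camera call takes 0.05 s, during which the arm holds its last target. There are 200 camera calls.

## Working session

There is one attempt and no reset: what is moved stays moved. The work goes in short steps, Python scripts to look and compute and a shell command to move; the robot and the scene stay as the last step left them, time stands still between calls to the robot, and variables do not carry over. Pictures are saved under pics/ and viewed, at most 10 in all, crops included, and the job is handed in when it is done.

```bash
mkdir -p pics; cat > h.py <<'E'
from rig import r
import numpy as np, cv2
from scipy.spatial.transform import Rotation as Ro
def cap(n): return r.capture(n)
def pts(c):
    z=c["z_map"]; v,u=np.mgrid[:384,:512]
    P=np.stack([(u-c["cx"])/c["fx"]*z,-(v-c["cy"])/c["fy"]*z,-z],-1)
    return P@np.array(c["rotation"]).T+np.array(c["eye"])
def save(c,n,crop=None,s=1):
    im=c["color"]
    if crop: a,b,d,e=crop; im=im[b:e,a:d]
    cv2.imwrite("pics/"+n,cv2.cvtColor(cv2.resize(im,None,fx=s,fy=s,interpolation=cv2.INTER_CUBIC),cv2.COLOR_RGB2BGR))
def w(c,p): return np.array(c["rotation"])@np.array(p)+np.array(c["eye"])
E
python3 - <<'E'
from h import *
np.set_printoptions(precision=3,suppress=True)
for n in ["top","side"]:
    c=cap(n); save(c,n+"0.png")
    R=np.array(c["rotation"]);print(n,c["eye"],R.tolist(),c["fx"],c["cx"],c["cy"], [k for k in c])
    if n=="top":
        for l in ["cover_center","tab_a","well","mat","bay","fitting","mouse","vial_a","reagent","driver"]:
            for d in r.search_frame(n,l):
                p=w(c,d["at"]); q=R.T@(p-c["eye"]); print(l,round(d["conf"],2),p,"px",round(c["cx"]+c["fx"]*q[0]/-q[2]),round(c["cy"]-c["fy"]*q[1]/-q[2]))
print(r.state())
E
python3 - <<'E'
import cv2,numpy as np
cv2.imwrite("pics/both.png",cv2.resize(np.vstack([cv2.imread("pics/top0.png"),cv2.imread("pics/side0.png")]),None,fx=.78,fy=.78))
E
```

```text
top [0.279 0.001 1.83 ] [6.274874186727085, 0.6508625418574722, -90.99077130520675] 492.70978782786113 242.9814329615387 190.02063438219386 ['color', 'z_map', 'fx', 'fy', 'cx', 'cy', 'eye', 'rotation']Traceback (most recent call last):
  File "<stdin>", line 9, in <module>
IndexError: invalid index to scalar variable.
[ WARN:0@0.009] global loadsave.cpp:275 findDecoder imread_('pics/side0.png'): can't open/read file: check file path/integrity
Traceback (most recent call last):
ValueError: all the input arrays must have same number of dimensions, but the array at index 0 has 3 dimension(s) and the array at index 1 has 2 dimension(s)
```

View pics/top0.png

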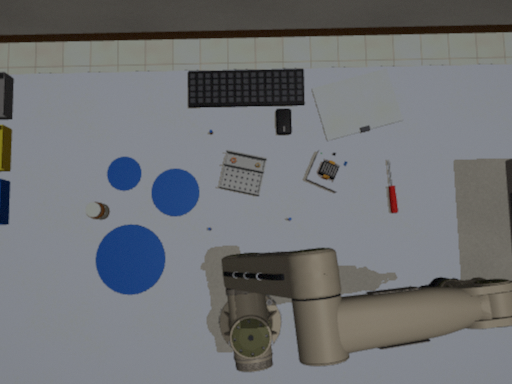

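The top view shows the fan unit with the cover at about (328,171), the rack at (243,174), and three blue mats at (124,173), (175,192) and (131,259). The mat sizes still have to be measured.

```bash
cat >> h.py <<'E'
def RM(c): return Ro.from_euler("xyz",c["rotation"],degrees=True).as_matrix()
def pts(c):
    z=c["z_map"]; v,u=np.mgrid[:384,:512]
    P=np.stack([(u-c["cx"])/c["fx"]*z,-(v-c["cy"])/c["fy"]*z,-z],-1)
    return P@RM(c).T+np.array(c["eye"])
def w(c,p): return RM(c)@np.array(p)+np.array(c["eye"])
np.set_printoptions(precision=4,suppress=True)
E
python3 - <<'E'
from h import *
for n in ["top","side"]:
    c=cap(n); save(c,n+"1.png"); print(n,c["eye"],c["rotation"])
    if n=="top":
        R=RM(c)
        for l in ["cover_center","tab_a","well","mat","bay","fitting","ferrule_nut","mouse","vial_a","reagent","driver"]:
            for d in r.search_frame(n,l):
                p=w(c,d["at"]); q=d["at"]; print(l,round(d["conf"],2),p,"px",round(c["cx"]+c["fx"]*q[0]/-q[2]),round(c["cy"]-c["fy"]*q[1]/-q[2]))
        P=pts(c)
        h=cv2.cvtColor(c["color"],cv2.COLOR_RGB2HSV)
        m=cv2.inRange(h,(100,150,80),(125,255,255)); k,lab,st,ce=cv2.connectedComponentsWithStats(m)
        for i in range(1,k):
            if st[i,4]>300:
                a=P[lab==i]; print("blue",ce[i],a.min(0),a.max(0),np.median(a,0))
        print("table z",np.median(P[230:260,300:400,2]), P[230,350])
        a=P[120:205,290:360]; b=P[145:205,205:280]
        save(c,"crop1.png",(200,110,400,240),4)
print(r.state())
E
```

```text
top [0.2794 0.0009 1.8301] [  6.2749   0.6509 -90.9908]
cover_center 0.52 [ 0.5402 -0.2887  0.0679] px 328 170
well 0.72 [ 0.5371 -0.284   0.0439] px 325 172
mat 0.94 [0.2279 0.4431 0.0063] px 129 260
mat 0.72 [0.551  0.4684 0.0093] px 122 173
mat 0.57 [0.4766 0.2756 0.0046] px 174 192
bay 0.74 [0.5392 0.0191 0.0091] px 242 174
mouse 0.65 [ 0.7367 -0.1347  0.0222] px 283 121
reagent 0.71 [0.4048 0.5306 0.1094] px 97 211
driver 0.55 [ 0.4491 -0.5274  0.0226] px 392 195
blue [123.8845 173.2544] [ 0.2794  0.0009 -0.0099] [0.6147 0.5252 1.8301] [0.5523 0.4637 0.0041]
blue [174.9088 192.0234] [ 0.2794  0.0009 -0.0099] [0.5647 0.3593 1.8301] [0.4775 0.272  0.0049]
blue [130.0547 259.1105] [ 0.1095  0.0009 -0.014 ] [0.3579 0.5656 1.8301] [0.2328 0.4372 0.0068]
table z 0.001069882757870011 [ 0.3253 -0.3761 -0.0073]
side [-0.5322  0.9901  1.2819] [  48.5992    0.6012 -135.1563]
{'t': 0.85, 'joints': array([-84.2608,  17.9426,   2.6421,  74.6911,   0.0009,  82.0022]), 'qvel': array([-0.0842, -0.028 ,  0.0048, -0.0514, -0.0281, -0.0816]), 'joint_efforts': array([  0.0006, -48.0422,  29.8808,  -0.0002,  -0.0003,   0.    ]), 'ee_pos': array([ 0.1365, -0.5586,  0.2314]), 'orientation': array([179.9916,   0.0003,  13.737 ]), 'wrist_force': array([ 0.211 ,  0.4915, -0.4432]), 'ft_torque': array([-0.0323, -0.0024,  0.0377]), 'gripper_force': 0.0, 'gripper_width': 0.08585471791468766}
```

View pics/crop1.png

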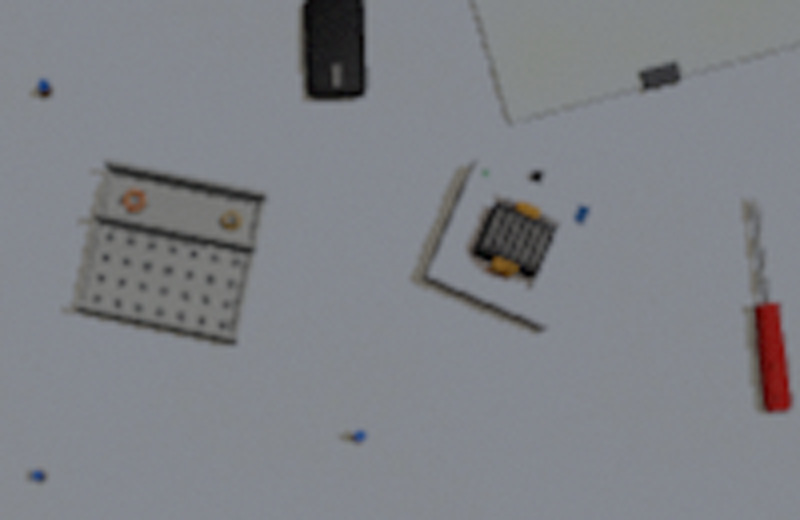

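View pics/side1.png

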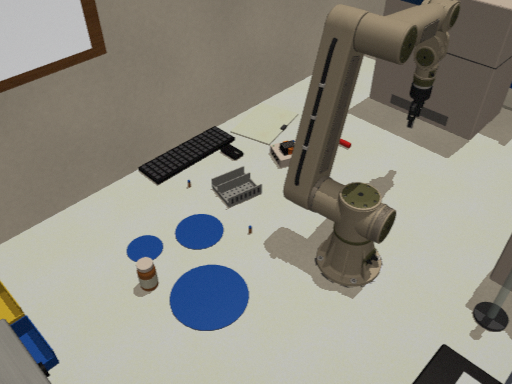

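The middle mat at px (175,192) is about 180 mm across and centred near (0.478, 0.272). The other two are about 125 mm at (124,173) and 250 mm at (131,259), so I'll use the middle one. The cover sits near (0.54, -0.288) with its x axis at about -22° yaw. Next I plan the approach.

```bash
cat >> h.py <<'E'
def plan(x,y,z,yaw,n=None,g=1):
    s=r.state(); p0=np.array(s["ee_pos"]); R0=Ro.from_euler("xyz",s["orientation"],degrees=True); R1=Ro.from_euler("xyz",[180,0,yaw],degrees=True)
    d=np.array([x,y,z])-p0; rv=(R0.inv()*R1).as_rotvec()
    m=max(np.linalg.norm(d)/.038, np.degrees(np.linalg.norm(rv))/5.8); n=n or int(np.ceil(m))
    print("n",n,"need",m); 
    for i in range(n):
        R=R0*Ro.from_rotvec(rv*i/n); print(np.round(np.r_[R.inv().apply(d/n)/.04,np.degrees(rv/n)/6,g],3).tolist())
E
python3 - <<'E'
from h import *
plan(.54,-.288,.231,68)
E
```

```text
n 13 need 12.784042091599632
[0.877, -0.321, 0.001, 0.0, 0.0, -0.696, 1.0]
[0.898, -0.257, 0.001, 0.0, 0.0, -0.696, 1.0]
[0.915, -0.19, 0.001, 0.0, 0.0, -0.696, 1.0]
[0.926, -0.123, 0.001, 0.0, 0.0, -0.696, 1.0]
[0.933, -0.056, 0.001, 0.0, 0.0, -0.696, 1.0]
[0.934, 0.012, 0.001, 0.0, 0.0, -0.696, 1.0]
[0.931, 0.08, 0.001, 0.0, 0.0, -0.696, 1.0]
[0.922, 0.148, 0.001, 0.0, 0.0, -0.696, 1.0]
[0.909, 0.215, 0.001, 0.0, 0.0, -0.696, 1.0]
[0.891, 0.28, 0.001, 0.0, 0.0, -0.696, 1.0]
[0.868, 0.344, 0.001, 0.0, 0.0, -0.696, 1.0]
[0.841, 0.407, 0.001, 0.0, 0.0, -0.696, 1.0]
[0.809, 0.467, 0.001, 0.0, 0.0, -0.696, 1.0]
```

```bash
python3 -m jog '[[0.88,-0.32,0,0,0,-0.7,1],[0.9,-0.26,0,0,0,-0.7,1],[0.91,-0.19,0,0,0,-0.7,1],[0.93,-0.12,0,0,0,-0.7,1],[0.93,-0.06,0,0,0,-0.7,1],[0.93,0.01,0,0,0,-0.7,1],[0.93,0.08,0,0,0,-0.7,1]]'
python3 -m jog '[[0.92,0.15,0,0,0,-0.7,1],[0.91,0.21,0,0,0,-0.7,1],[0.89,0.28,0,0,0,-0.7,1],[0.87,0.34,0,0,0,-0.7,1],[0.84,0.41,0,0,0,-0.7,1],[0.81,0.47,0,0,0,-0.7,1],[0,0,0,0,0,0,1],[0,0,0,0,0,0,1]]'
python3 - <<'E'
from h import *
c=cap("wrist"); save(c,"w1.png",None,1.5); print(c["eye"],c["rotation"],c["fx"])
for l in ["cover_center","tab_a","well"]:
    for d in r.search_frame("wrist",l):
        q=d["at"]; print(l,round(d["conf"],2),w(c,q),"px",round(c["cx"]+c["fx"]*q[0]/-q[2]),round(c["cy"]-c["fy"]*q[1]/-q[2]))
E
```

```text
t: 1.43
ee_pos: [0.3546, -0.4114, 0.2315]
orientation: [180.0, 0.0, 43.3]
wrist_force: [-0.3, -0.3, -1.0]
gripper_width: 0.0855
gripper_force: 0.0
t: 2.1
ee_pos: [0.5403, -0.2853, 0.2308]
orientation: [-180.0, 0.0, 68.5]
wrist_force: [-1.3, -0.2, -0.8]
gripper_width: 0.0851
gripper_force: 0.0
[ 0.5653 -0.2214  0.3734] [-15.7254   0.0132 -21.4516] 332.81918374121045
cover_center 0.56 [ 0.5446 -0.2896  0.0647] px 264 178
cover_center 0.28 [ 0.5475 -0.2821  0.0383] px 263 164
tab_a 0.44 [ 0.5738 -0.3041  0.0619] px 297 180
well 0.78 [ 0.546 -0.281  0.038] px 261 164
```

View pics/w1.png

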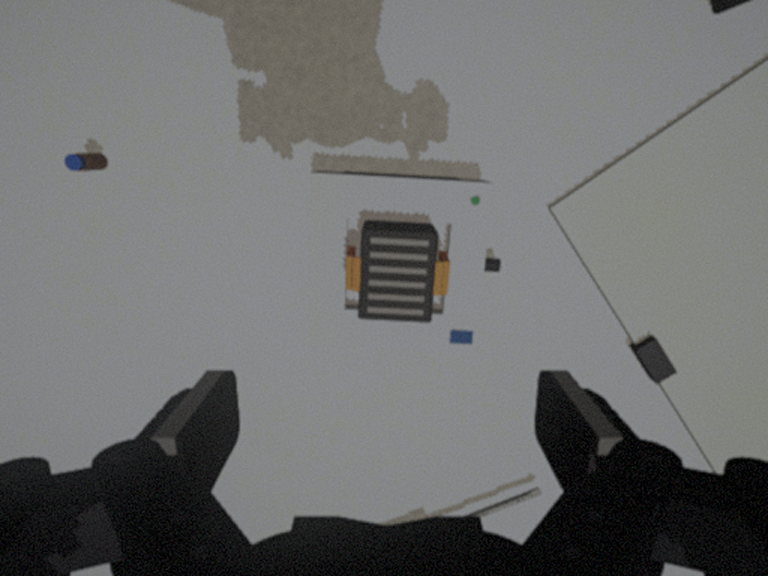

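The wrist view shows the cover, with its orange tabs at (353,273) and (441,278) in the 1.5× picture. The fingers close along the tab line, with only a few degrees of yaw to correct. I'll measure it from the tab masks and the cover top depth.

```bash
cat >> h.py <<'E'
def cover(c, zc, near, zlo, zhi):
    """top-face rect from depth; tabs from orange pixels projected to plane zc"""
    P=pts(c); sel=(P[...,2]>zlo)&(P[...,2]<zhi)&(np.hypot(P[...,0]-near[0],P[...,1]-near[1])<.06)
    k=c["color"].max(2)
    if sel.sum()>50:
        xy=P[sel][:,:2]; rc=cv2.minAreaRect((xy*1000).astype(np.float32)); print("rect",rc,"n",sel.sum(),"mean",P[sel].mean(0))
    h=cv2.cvtColor(c["color"],cv2.COLOR_RGB2HSV); m=cv2.inRange(h,(8,140,100),(25,255,255))
    m[np.hypot(P[...,0]-near[0],P[...,1]-near[1])>.07]=0
    n,lab,st,ce=cv2.connectedComponentsWithStats(m); R=RM(c); T=[]
    for i in range(1,n):
        if st[i,4]>20:
            d=R@np.array([(ce[i][0]-c["cx"])/c["fx"],-(ce[i][1]-c["cy"])/c["fy"],-1]); e=np.array(c["eye"]); p=e+d*(zc-e[2])/d[2]; T.append(p); print("tab",ce[i],st[i],p, np.median(P[lab==i],0))
    if len(T)==2:
        a=T[0]-T[1]; a=a if a[0]>0 else -a; print("mid",(T[0]+T[1])/2,"dist",np.hypot(a[0],a[1]),"ang",np.degrees(np.arctan2(a[1],a[0])))
E
python3 - <<'E'
from h import *
c=cap("wrist")
cover(c,.064,(.544,-.289),.055,.085)
P=pts(c); s=(P[...,2]>.03)&(P[...,2]<.048)&(np.hypot(P[...,0]-.545,P[...,1]+.285)<.1)
print("unit",cv2.minAreaRect((P[s][:,:2]*1000).astype(np.float32)),np.median(P[s],0))
E
```

```text
rect ((542.9558715820312, -295.1595458984375), (60.42292785644531, 66.40812683105469), 65.24191284179688) n 3585 mean [ 0.5438 -0.2936  0.0668]
tab [236.575  176.4625] [233 168   9  22  80] [ 0.5188 -0.2813  0.064 ] [ 0.5185 -0.28    0.066 ]
tab [295.5    180.4286] [291 171   9  16  42] [ 0.5696 -0.3058  0.064 ] [ 0.5693 -0.3057  0.065 ]
mid [ 0.5442 -0.2936  0.064 ] dist 0.05642533633750513 ang -25.70567405422165
unit ((543.42578125, -295.1075439453125), (121.31449127197266, 120.2526626586914), 65.69285583496094) [ 0.5472 -0.2836  0.0401]
```

```bash
python3 - <<'E'
from h import *
c=cap("wrist"); P=pts(c)
ex=np.array([np.cos(np.radians(-24.6)),np.sin(np.radians(-24.6))]);ey=np.array([-ex[1],ex[0]])
d=P[...,:2]-np.array([.5435,-.2945]); L=np.stack([d@ex,d@ey,P[...,2]],-1)
print(L[168:184:3,318:340:2,2]*1000); print(L[177,328],L[225,307], L[133,316])
plan(.5435,-.2945,.10,65.4)
E
```

```text
[[40.1946 40.5455 41.8918 40.8372 -0.6499  0.925  -0.9365  1.4137 -1.2096
  -0.5361  0.4769]
 [40.7498 39.4006 40.0792 40.5456 19.1339 18.7163 17.4869 18.5117 18.0567
  -0.2226 -0.5768]
 [38.8474 39.8725 39.2104 19.4129 18.8655 18.3274 18.8127 18.5938 17.6576
   0.6376 -0.3092]
 [39.6409 40.6265 40.8993 16.6227 16.6641 17.6732 17.2231 17.4092  1.416
  -0.1186  0.585 ]
 [39.1617 41.8903 39.8304 -0.2087 -1.2142  0.3128  1.5794  1.0846 -0.1343
  -0.0777  1.3682]
 [41.0856 41.2052 40.4456 -0.0675  0.1899 -0.1995 -0.8612  0.9326 -0.9558
   1.0558  0.4939]]
[ 0.0698 -0.0048  0.0177] [ 0.0478 -0.0534  0.04  ] [0.048  0.044  0.0404]
n 4 need 3.468395334573649
[-0.026, 0.047, 0.822, 0.0, 0.001, 0.117, 1.0]
[-0.025, 0.047, 0.822, 0.0, 0.001, 0.117, 1.0]
[-0.024, 0.048, 0.822, 0.0, 0.001, 0.117, 1.0]
[-0.024, 0.048, 0.822, 0.0, 0.001, 0.117, 1.0]
```

```bash
python3 -m jog '[[-0.03,0.05,0.82,0,0,0.12,1],[-0.02,0.05,0.82,0,0,0.12,1],[-0.02,0.05,0.82,0,0,0.12,1],[-0.02,0.05,0.82,0,0,0.12,1],[0,0,0,0,0,0,1],[0,0,0,0,0,0,1]]'
python3 - <<'E'
from h import *
c=cap("wrist"); cover(c,.064,(.544,-.289),.055,.085); print(r.state()["ee_pos"],r.state()["orientation"])
save(c,"w2.png",None,1.2)
E
```

```text
t: 2.9
ee_pos: [0.543, -0.293, 0.0988]
orientation: [-179.7, -0.0, 65.4]
wrist_force: [-0.1, -0.1, 1.0]
gripper_width: 0.0852
gripper_force: 0.0
rect ((543.4364624023438, -294.7505187988281), (60.212162017822266, 66.26079559326172), 64.49797058105469) n 9920 mean [ 0.5444 -0.2925  0.0667]
tab [211.2343 227.7598] [203 210  17  37 508] [ 0.5181 -0.2831  0.064 ] [ 0.5185 -0.2825  0.0661]
tab [309.529  229.2015] [302 210  17  38 397] [ 0.5688 -0.3071  0.064 ] [ 0.5688 -0.3067  0.066 ]
mid [ 0.5434 -0.2951  0.064 ] dist 0.05606359769842026 ang -25.400557399630284
[ 0.5446 -0.2939  0.101 ] [-179.9879    0.0017   65.4065]
```

View pics/w2.png

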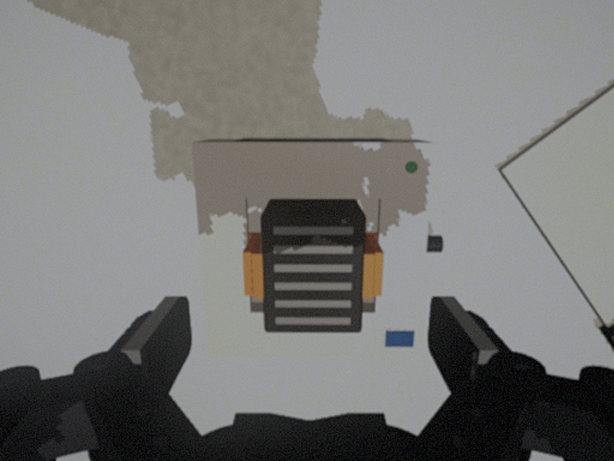

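The cover is square between the fingers, with the tab midpoint at px 313 and the finger midpoint at 309, about 1 mm apart. I'll descend and press the tabs.

```bash
python3 -m jog '[[0.01,-0.01,0.8,0,0,0,1],[0,0,0.5,0,0,0,1],[0,0,0.22,0,0,0,1],[0,0,0,0,0,0,1],[0,0,0,0,0,0,1]]'
python3 -m jog '[[0,0,0,0,0,0,0.6],[0,0,0,0,0,0,0.5],[0,0,0,0,0,0,0.4],[0,0,0,0,0,0,0.4],[0,0,0,0,0,0,0.4],[0,0,0,0,0,0,0.4],[0,0,0,0,0,0,0.4],[0,0,0,0,0,0,0.4]]' 50
```

```text
t: 3.37
ee_pos: [0.5457, -0.2935, 0.0413]
orientation: [179.9, 0.0, 65.5]
wrist_force: [0.5, 0.2, -0.6]
gripper_width: 0.0857
gripper_force: 0.0
t: 4.03
ee_pos: [0.546, -0.2936, 0.0432]
orientation: [179.7, 0.1, 65.5]
wrist_force: [-3.7, 2.4, 15.1]
gripper_width: 0.054
gripper_force: 52.8
```

```bash
python3 -m jog '[[0,0,-0.1,0,0,0,0.4],[0,0,-0.1,0,0,0,0.4],[0,0,-0.1,0,0,0,0.4],[0,0,0,0,0,0,0.4]]'
python3 -m jog '[[0,0,-0.3,0,0,0,0.4],[0,0,-0.4,0,0,0,0.4],[0,0,-0.4,0,0,0,0.4],[0,0,-0.4,0,0,0,0.4],[0,0,0,0,0,0,0.4],[0,0,0,0,0,0,0.4]]'
python3 - <<'E'
from h import *
c=cap("wrist"); save(c,"w3.png",None,1.2)
P=pts(c); print(P[240:340:20,261])
E
```

```text
t: 4.37
ee_pos: [0.5454, -0.2931, 0.0524]
orientation: [179.9, 0.0, 65.5]
wrist_force: [0.5, -0.1, -0.8]
gripper_width: 0.0535
gripper_force: 53.3
t: 4.87
ee_pos: [0.5454, -0.2931, 0.1118]
orientation: [179.9, 0.0, 65.5]
wrist_force: [0.5, -0.2, -0.9]
gripper_width: 0.0536
gripper_force: 53.2
[[ 0.5531 -0.2789  0.1344]
 [ 0.5497 -0.2864  0.135 ]
 [ 0.5463 -0.294   0.1359]
 [ 0.5424 -0.3026  0.1353]
 [ 0.5385 -0.3112  0.1353]]
```

View pics/w3.png

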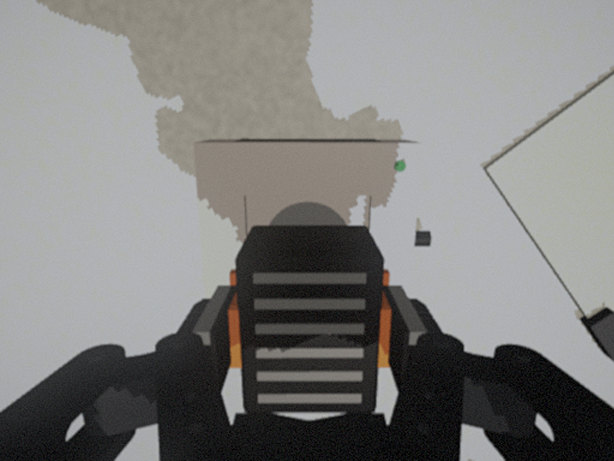

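The cover is free. Its top reads 0.135 at TCP z 0.112, so the underside is TCP minus 17 mm, and both tabs are pressed between the pads. Next I carry it to the mat.

```bash
python3 - <<'E'
from h import *
plan(.478,.272,.13,78,15,.4)
E
```

```text
n 15 need 14.971234453333999
[0.81, -0.492, -0.032, -0.0, -0.0, -0.139, 0.4]
[0.817, -0.48, -0.032, -0.0, -0.0, -0.139, 0.4]
[0.824, -0.468, -0.032, -0.0, -0.0, -0.139, 0.4]
[0.831, -0.456, -0.032, -0.0, -0.0, -0.139, 0.4]
[0.837, -0.444, -0.032, -0.0, -0.0, -0.139, 0.4]
[0.844, -0.432, -0.032, -0.0, -0.0, -0.139, 0.4]
[0.85, -0.419, -0.032, -0.0, -0.0, -0.139, 0.4]
[0.856, -0.407, -0.032, -0.0, -0.0, -0.139, 0.4]
[0.862, -0.394, -0.032, -0.0, -0.0, -0.139, 0.4]
[0.867, -0.382, -0.032, -0.0, -0.0, -0.139, 0.4]
[0.873, -0.369, -0.032, -0.0, -0.0, -0.139, 0.4]
[0.878, -0.356, -0.032, -0.0, -0.0, -0.139, 0.4]
[0.883, -0.343, -0.032, -0.0, -0.0, -0.139, 0.4]
[0.888, -0.33, -0.032, -0.0, -0.0, -0.139, 0.4]
[0.893, -0.317, -0.032, -0.0, -0.0, -0.139, 0.4]
```

```bash
python3 -m jog '[[0.4,-0.25,-0.2,0,0,-0.14,0.4],[0.81,-0.49,-0.2,0,0,-0.14,0.4],[0.82,-0.48,-0.1,0,0,-0.14,0.4],[0.82,-0.47,0,0,0,-0.14,0.4],[0.83,-0.45,0,0,0,-0.14,0.4],[0.84,-0.44,0,0,0,-0.14,0.4],[0.85,-0.43,0,0,0,-0.14,0.4],[0.85,-0.41,0,0,0,-0.14,0.4]]'
python3 -m jog '[[0.86,-0.4,0,0,0,-0.14,0.4],[0.86,-0.39,0,0,0,-0.14,0.4],[0.87,-0.38,0,0,0,-0.14,0.4],[0.87,-0.36,0,0,0,-0.14,0.4],[0.88,-0.35,0,0,0,-0.14,0.4],[0.88,-0.33,0,0,0,-0.14,0.4],[0.8,-0.3,0,0,0,-0.14,0.4],[0.5,-0.18,0,0,0,-0.14,0.4]]'
python3 -m jog '[[0,0,0,0,0,0,0.4],[0,0,0,0,0,0,0.4]]'
python3 - <<'E'
from h import *
print(r.state()["ee_pos"])
plan(.478,.272,.022,78,None,.4)
c=cap("wrist"); P=pts(c); print(P[240:360:20,261])
print(P[100:200:30,100:400:60,2])
E
```

```text
t: 5.58
ee_pos: [0.5066, -0.0091, 0.1297]
orientation: [-179.9, 0.0, 72.2]
wrist_force: [0.6, -0.3, -0.5]
gripper_width: 0.0535
gripper_force: 53.2
t: 6.25
ee_pos: [0.4704, 0.2718, 0.1296]
orientation: [-179.9, 0.0, 79.1]
wrist_force: [0.9, -0.3, -1.4]
gripper_width: 0.0534
gripper_force: 53.2
t: 6.42
ee_pos: [0.4709, 0.2697, 0.1296]
orientation: [-179.9, 0.1, 79.1]
wrist_force: [-0.4, -1.5, -0.9]
gripper_width: 0.0539
gripper_force: 53.2
[0.4709 0.2697 0.1296]
n 3 need 2.838700787511288
[0.032, 0.057, 0.897, -0.007, 0.006, 0.058, 0.4]
[0.032, 0.056, 0.897, -0.007, 0.006, 0.058, 0.4]
[0.032, 0.055, 0.897, -0.007, 0.006, 0.058, 0.4]
[[0.4752 0.286  0.1535]
 [0.4737 0.2778 0.1538]
 [0.472  0.269  0.1535]
 [0.4703 0.2601 0.1536]
 [0.4684 0.2504 0.153 ]
 [0.4668 0.2418 0.1544]]
[[-0.0001  0.0001  0.004   0.0046  0.004 ]
 [ 0.0007  0.0018  0.0041  0.0041  0.0036]
 [-0.0006  0.0037  0.0042  0.0037  0.005 ]
 [ 0.0005  0.0033  0.1201  0.119   0.0037]]
```

```bash
python3 -m jog '[[0.04,0.05,0.8,0,0,0,0.4],[0.04,0.05,0.9,0,0,0,0.4],[0,0.05,0.6,0,0,0,0.4],[0,0,0.3,0,0,0,0.4],[0,0,0.07,0,0,0,0.4],[0,0,0,0,0,0,0.4],[0,0,0,0,0,0,0.4]]'
python3 -m jog '[[0,0,0.05,0,0,0,0.4],[0,0,0,0,0,0,0.4]]'
```

```text
t: 7.05
ee_pos: [0.4793, 0.2702, 0.025]
orientation: [180.0, -0.0, 78.8]
wrist_force: [0.6, 0.2, -0.7]
gripper_width: 0.0539
gripper_force: 53.2
t: 7.22
ee_pos: [0.4797, 0.271, 0.0235]
orientation: [179.9, -0.1, 78.9]
wrist_force: [-1.4, -0.7, -0.5]
gripper_width: 0.0538
gripper_force: 53.2
```

```bash
python3 -m jog '[[0,0,0.05,0,0,0,0.4],[0,0,0,0,0,0,0.4]]'; python3 -m jog '[[0,0,0.04,0,0,0,0.4],[0,0,0,0,0,0,0.4]]'
```

```text
t: 7.38
ee_pos: [0.479, 0.2711, 0.0209]
orientation: [179.9, -0.0, 78.9]
wrist_force: [-1.3, -0.7, -0.7]
gripper_width: 0.0536
gripper_force: 53.2
t: 7.55
ee_pos: [0.479, 0.2712, 0.0205]
orientation: [179.9, -0.0, 78.9]
wrist_force: [-2.2, -1.1, 10.5]
gripper_width: 0.0535
gripper_force: 56.5
```

It touches down with 10 N, so I open, rise and turn 90° toward yaw 168.

```bash
python3 -m jog '[[0,0,0,0,0,0,0.7],[0,0,0,0,0,0,0.9],[0,0,0,0,0,0,1],[0,0,0,0,0,0,1],[0,0,0,0,0,0,1],[0,0,0,0,0,0,1],[0,0,0,0,0,0,1],[0,0,0,0,0,0,1]]'
python3 -m jog '[[0,0,-0.2,0,0,0,1],[0,0,-0.4,0,0,0,1],[0,0,-0.8,0,0,0,1],[0,0,-0.8,0,0,0,1],[0,0,-0.8,0,0,0,1],[0,0,-0.8,0,0,0,1],[0,0,-0.8,0,0,0,1],[0,0,0,0,0,0,1]]'
python3 -m jog '[[0,0,0,0,0,-1,1],[0,0,0,0,0,-1,1],[0,0,0,0,0,-1,1],[0,0,0,0,0,-1,1],[0,0,0,0,0,-1,1],[0,0,0,0,0,-1,1],[0,0,0,0,0,-1,1],[0,0,0,0,0,-1,1]]'
python3 -m jog '[[0,0,0,0,0,-1,1],[0,0,0,0,0,-1,1],[0,0,0,0,0,-1,1],[0,0,0,0,0,-1,1],[0,0,0,0,0,-1,1],[0,0,0,0,0,-1,1],[0,0,0,0,0,-1,1],[0,0,0,0,0,0,1]]'
python3 - <<'E'
from h import *
c=cap("wrist"); save(c,"w4.png",None,1.2); cover(c,.041,(.479,.271),.032,.06); print(r.state()["ee_pos"],r.state()["orientation"])
E
```

```text
t: 8.22
ee_pos: [0.4786, 0.2709, 0.0188]
orientation: [-180.0, 0.0, 78.9]
wrist_force: [-0.4, -0.3, -0.1]
gripper_width: 0.0852
gripper_force: 0.0
t: 8.88
ee_pos: [0.4818, 0.2722, 0.2106]
orientation: [179.4, -0.4, 78.9]
wrist_force: [1.2, 0.8, 0.5]
gripper_width: 0.0855
gripper_force: 0.0
t: 9.55
ee_pos: [0.4786, 0.2709, 0.2033]
orientation: [180.0, 0.0, 127.2]
wrist_force: [-0.2, 0.3, -0.6]
gripper_width: 0.0856
gripper_force: 0.0
t: 10.22
ee_pos: [0.4786, 0.2709, 0.2032]
orientation: [180.0, 0.0, 169.0]
wrist_force: [-0.7, -0.1, 0.1]
gripper_width: 0.0855
gripper_force: 0.0
rect ((478.3485107421875, 268.68768310546875), (60.15522766113281, 66.61139678955078), 78.62709045410156) n 3717 mean [0.4768 0.269  0.0438]
tab [256.7736 135.5849] [246 134  21   5  53] [0.4411 0.2773 0.041 ] [0.4442 0.277  0.0111]
tab [259.1892 142.8919] [251 141  16   4  37] [0.448  0.2782 0.041 ] [0.4481 0.2782 0.041 ]
tab [258.0581 149.8488] [246 147  22   6  86] [0.454 0.276 0.041] [0.4536 0.2765 0.0436]
tab [255.6547 205.0576] [245 202  22   7 139] [0.5057 0.2637 0.041 ] [0.5048 0.2637 0.0431]
[0.4786 0.2709 0.2032] [179.9951   0.0182 168.7776]
```

View pics/w4.png

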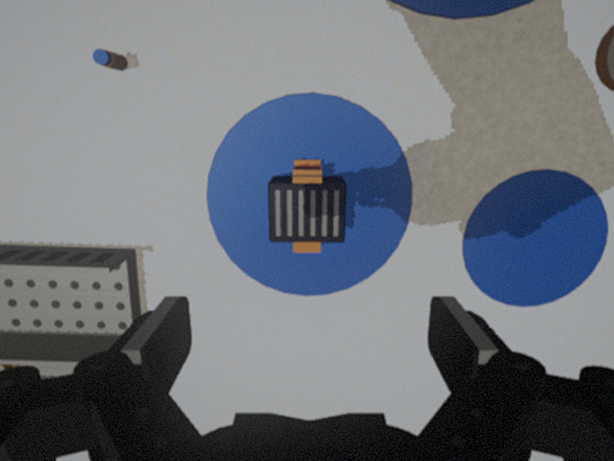

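The cover lies flat on the correct mat, at (307,208) in this 1.2× view, and the tool yaw already lines up with its plain sides. I'll shift -2 mm along tool y, descend and grip.

```bash
python3 -m jog '[[0,-0.05,0.8,0,0,0,1],[0,0,0.9,0,0,0,1],[0,0,0.9,0,0,0,1],[0,0,0.9,0,0,0,1],[0,0,0.7,0,0,0,1],[0,0,0.4,0,0,0,1],[0,0,0,0,0,0,1],[0,0,0,0,0,0,1]]'
python3 -m jog '[[0,0,0,0,0,0,0.8],[0,0,0,0,0,0,0.6],[0,0,0,0,0,0,0.5],[0,0,0,0,0,0,0.5],[0,0,0,0,0,0,0.5],[0,0,0,0,0,0,0.5],[0,0,0,0,0,0,0.5],[0,0,0,0,0,0,0.5]]' 40
```

```text
t: 10.93
ee_pos: [0.4776, 0.2687, 0.0184]
orientation: [-179.9, -0.1, 168.8]
wrist_force: [-0.1, -0.3, 0.1]
gripper_width: 0.085
gripper_force: 0.0
t: 11.6
ee_pos: [0.48, 0.2697, 0.021]
orientation: [179.9, 0.2, 168.9]
wrist_force: [-0.9, -0.3, 7.3]
gripper_width: 0.0589
gripper_force: 44.5
```

```bash
python3 -m jog '[[0,0,-0.2,0,0,0,0.5],[0,0,-0.5,0,0,0,0.5],[0,0,-0.8,0,0,0,0.5],[0,0,-0.8,0,0,0,0.5],[0,0,-0.8,0,0,0,0.5],[0,0,-0.5,0,0,0,0.5],[0,0,0,0,0,0,0.5],[0,0,0,0,0,0,0.5]]'
python3 - <<'E'
from h import *
plan(.53,.06,.16,168.5,8,.5)
E
```

```text
t: 12.27
ee_pos: [0.4792, 0.2693, 0.1648]
orientation: [179.9, 0.2, 168.9]
wrist_force: [-0.1, -0.8, -1.5]
gripper_width: 0.0592
gripper_force: 43.7
n 8 need 5.670317505907818
[-0.282, -0.611, 0.015, 0.002, 0.004, 0.008, 0.5]
[-0.282, -0.611, 0.015, 0.002, 0.004, 0.008, 0.5]
[-0.283, -0.611, 0.015, 0.002, 0.004, 0.008, 0.5]
[-0.283, -0.611, 0.015, 0.002, 0.004, 0.008, 0.5]
[-0.284, -0.61, 0.015, 0.002, 0.004, 0.008, 0.5]
[-0.285, -0.61, 0.015, 0.002, 0.004, 0.008, 0.5]
[-0.285, -0.61, 0.015, 0.002, 0.004, 0.008, 0.5]
[-0.286, -0.61, 0.015, 0.002, 0.004, 0.008, 0.5]
```

```bash
python3 -m jog '[[-0.28,-0.61,0,0,0,0,0.5],[-0.28,-0.61,0,0,0,0,0.5],[-0.28,-0.61,0,0,0,0,0.5],[-0.28,-0.61,0,0,0,0,0.5],[-0.28,-0.61,0,0,0,0,0.5],[-0.28,-0.61,0,0,0,0,0.5],[-0.28,-0.61,0,0,0,0,0.5],[-0.28,-0.61,0,0,0,0,0.5]]'
python3 -m jog '[[0,0,0,0,0,0,0.5],[0,0,0,0,0,0,0.5]]'
python3 - <<'E'
from h import *
c=cap("wrist"); save(c,"w5.png",None,1.5); P=pts(c); np.savez("b.npz",P=P); print(r.state()["ee_pos"],r.state()["orientation"])
cover(c,.185,tuple(r.state()["ee_pos"][:2]),.175,.21)
# same from the top camera
t=cap("top"); Q=pts(t); np.savez("t.npz",P=Q); save(t,"t5.png")
E
```

```text
t: 12.93
ee_pos: [0.5273, 0.0589, 0.1611]
orientation: [-180.0, -0.2, 168.9]
wrist_force: [0.3, -0.3, -1.4]
gripper_width: 0.0591
gripper_force: 43.7
t: 13.1
ee_pos: [0.5277, 0.059, 0.1612]
orientation: [-180.0, -0.2, 168.7]
wrist_force: [-0.5, 0.1, -1.2]
gripper_width: 0.0588
gripper_force: 43.7
[0.5275 0.0599 0.1614] [-179.991    -0.1761  168.8123]
rect ((524.3243408203125, 61.824974060058594), (73.52307891845703, 82.02057647705078), 27.82701301574707) n 22782 mean [0.5226 0.06   0.186 ]
tab [259.0446 187.2377] [ 229  166   58   39 1346] [0.4907 0.0669 0.185 ] [0.4945 0.0666 0.1795]
tab [257.3053 212.5165] [228 206  60  14 819] [0.5002 0.0643 0.185 ] [0.5007 0.0643 0.1838]
tab [257.623  330.9203] [233 324  50  15 740] [0.5515 0.0543 0.185 ] [0.5525 0.0539 0.1834]
```

View pics/w5.png

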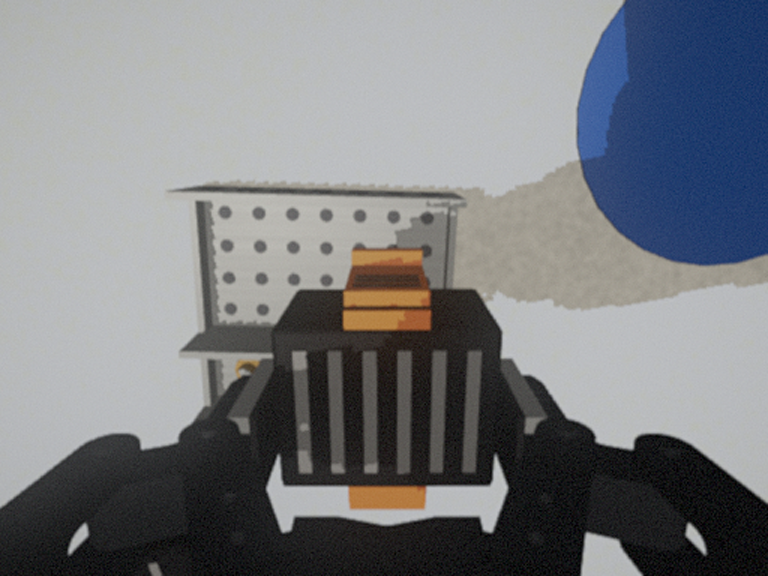

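The held cover spans px (275–500, 290–485), and the wide bay is visible behind it, with its tall walls at rows ~190 and ~343 of the 1.5× picture. I fit the walls from the depth.

```bash
cat > fit.py <<'E'
from h import *
from scipy.optimize import minimize_scalar
def bay(P,xy=(.54,.02)):
    B=P.reshape(-1,3); B=B[np.hypot(B[:,0]-xy[0],B[:,1]-xy[1])<.14]
    W=B[(B[:,2]>.045)&(B[:,2]<.055)]
    def ax(a): a=np.radians(a); return np.array([np.cos(a),np.sin(a)]),np.array([-np.sin(a),np.cos(a)])
    def cost(a): h=np.histogram(W[:,:2]@ax(a)[0],np.arange(.3,.8,.002))[0]; return -np.sum(h.astype(float)**2)
    A=np.arange(-20,-3,.25); a=A[np.argmin([cost(x) for x in A])]; ex,ey=ax(a)
    h,e=np.histogram(W[:,:2]@ex,np.arange(.3,.8,.002)); print("angle",a,"walls",[(round(float(e[i]),3),int(h[i])) for i in range(len(h)) if h[i]>10])
    F=B[(B[:,2]>.002)&(B[:,2]<.0105)]; f=F[:,:2]@ex; g=F[:,:2]@ey
    print("floor x pct",np.percentile(f,[.5,2,50,98,99.5]),"y",np.percentile(g,[.5,2,50,98,99.5]))
    E=B[(B[:,2]>.016)&(B[:,2]<.023)]; h,e=np.histogram(E[:,:2]@ey,np.arange(-.2,.3,.002)); print("ends",[(round(float(e[i]),3),int(h[i])) for i in range(len(h)) if h[i]>8])
    return ex,ey
if __name__=="__main__":
    for n in "bt": print(n); ex,ey=bay(np.load(n+".npz")["P"]); print(np.array([.5266,.0591])@ex,np.array([.5266,.0591])@ey)
E
python3 fit.py
```

```text
b
angle -13.25 walls [(0.452, 111), (0.454, 561), (0.456, 487), (0.458, 32), (0.538, 13), (0.54, 250), (0.542, 135), (0.544, 21)]
floor x pct [0.4276 0.4599 0.488  0.5727 0.5833] y [0.0669 0.0693 0.1161 0.2109 0.2131]
ends [(0.064, 101), (0.066, 279), (0.068, 374), (0.07, 22), (0.084, 11), (0.088, 15), (0.09, 13), (0.092, 13), (0.094, 16), (0.096, 19), (0.098, 12), (0.106, 9), (0.212, 99), (0.214, 123), (0.216, 63)]
0.49903577440175745 0.1782236400347558
t
angle -13.25 walls [(0.588, 11)]
floor x pct [0.3963 0.4074 0.5252 0.6485 0.6574] y [0.0069 0.0126 0.0905 0.1545 0.1624]
ends [(0.068, 10)]
0.49903577440175745 0.1782236400347558
```

```bash
python3 - <<'E'
from h import *
plan(.518,.0236,.09,166.75,4,.5)
E
```

```text
n 4 need 2.136663835164315
[0.013, -0.238, 0.448, -0.0, -0.006, 0.089, 0.5]
[0.011, -0.238, 0.448, -0.0, -0.006, 0.089, 0.5]
[0.009, -0.238, 0.448, -0.0, -0.006, 0.089, 0.5]
[0.007, -0.238, 0.448, -0.0, -0.006, 0.089, 0.5]
```

```bash
python3 -m jog '[[0.01,-0.24,0.45,0,0,0.09,0.5],[0.01,-0.24,0.45,0,0,0.09,0.5],[0.01,-0.24,0.45,0,0,0.09,0.5],[0.01,-0.24,0.45,0,0,0.09,0.5],[0,0,0,0,0,0,0.5],[0,0,0,0,0,0,0.5],[0,0,0,0,0,0,0.5]]'
python3 - <<'E'
from h import *; from fit import bay
c=cap("wrist"); save(c,"w6.png",None,1.5); P=pts(c); s=r.state(); print(s["ee_pos"],s["orientation"])
ex,ey=bay(P,(.517,.023)); t=np.array(s["ee_pos"][:2]); print("tcp",t@ex,t@ey)
h=cv2.cvtColor(c["color"],cv2.COLOR_RGB2HSV); m=(cv2.inRange(h,(5,130,80),(25,255,255))>0)&(P[...,2]>.107)&(P[...,2]<.125)
a=P[m][:,:2]; f=(a-t)@ex; print("tab tops rel tcp x:",np.percentile(f[f<0],[2,50,98]),np.percentile(f[f>0],[2,50,98]),"y",np.mean((a[f<0]-t)@ey),np.mean((a[f>0]-t)@ey), np.median(P[m][:,2]))
E
```

```text
t: 13.78
ee_pos: [0.5195, 0.0239, 0.0916]
orientation: [180.0, 0.0, 166.8]
wrist_force: [1.4, -0.5, -1.0]
gripper_width: 0.0591
gripper_force: 43.7
[0.52   0.0238 0.092 ] [179.9764   0.0945 166.822 ]
angle -13.0 walls [(0.454, 1067), (0.456, 999), (0.458, 219), (0.588, 462), (0.59, 92), (0.592, 27)]
floor x pct [0.4139 0.4544 0.4836 0.5328 0.5388] y [0.0664 0.0671 0.1357 0.2108 0.2112]
ends [(0.062, 174), (0.064, 322), (0.066, 365), (0.08, 12), (0.082, 21), (0.084, 19), (0.086, 11), (0.192, 15), (0.194, 19), (0.196, 18), (0.21, 366), (0.212, 315), (0.214, 155)]
tcp 0.5012894287107669 0.14018351454512473
tab tops rel tcp x: [-0.035  -0.0303 -0.0252] [0.0211 0.0249 0.0313] y 6.605996296419387e-05 -0.00011856434861468586 0.11336804501177859
```

View pics/w6.png

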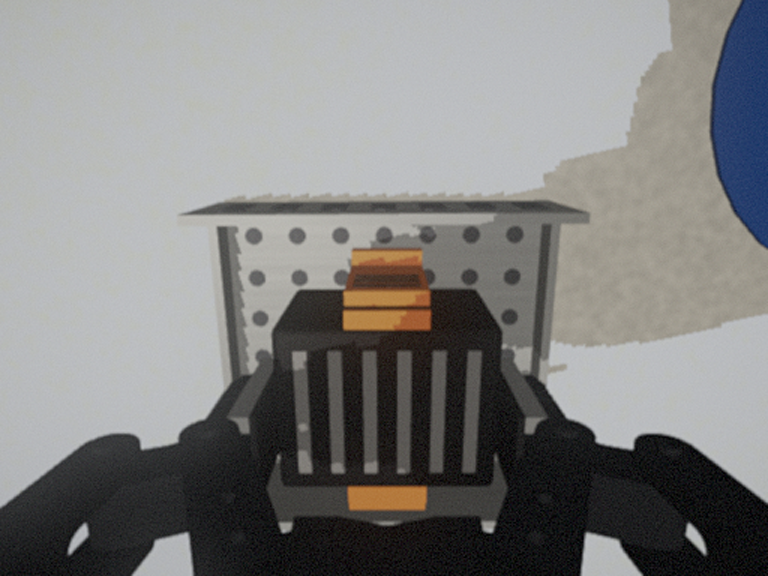

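The picture puts the cover in line with the bay: the tab-to-wall gap is 8.3 mm (nominal 8) and the yaw error is about 0.1°. I go straight down.

```bash
python3 -m jog '[[0,0,0.3,0,0,0,0.5],[0,0,0.4,0,0,0,0.5],[0,0,0.3,0,0,0,0.5],[0,0,0.3,0,0,0,0.5],[0,0,0.2,0,0,0,0.5],[0,0,0.1,0,0,0,0.5],[0,0,0,0,0,0,0.5],[0,0,0,0,0,0,0.5]]'
python3 -m jog '[[0,0,0.05,0,0,0,0.5],[0,0,0,0,0,0,0.5]]'
```

```text
t: 14.5
ee_pos: [0.5197, 0.0231, 0.0275]
orientation: [180.0, 0.0, 166.8]
wrist_force: [-0.1, -0.7, -2.0]
gripper_width: 0.0591
gripper_force: 43.7
t: 14.67
ee_pos: [0.5197, 0.0229, 0.0254]
orientation: [180.0, 0.1, 166.7]
wrist_force: [0.6, 0.3, -1.4]
gripper_width: 0.0591
gripper_force: 43.7
```

```bash
python3 -m jog '[[0,0,0.05,0,0,0,0.5],[0,0,0,0,0,0,0.5]]'; python3 -m jog '[[0,0,0.04,0,0,0,0.5],[0,0,0,0,0,0,0.5]]'
```

```text
t: 14.83
ee_pos: [0.5195, 0.0229, 0.023]
orientation: [180.0, 0.0, 166.7]
wrist_force: [0.9, 0.2, -0.6]
gripper_width: 0.0592
gripper_force: 43.8
t: 15.0
ee_pos: [0.5195, 0.0229, 0.0229]
orientation: [180.0, 0.1, 166.7]
wrist_force: [-4.4, -1.1, 12.2]
gripper_width: 0.0591
gripper_force: 45.4
```

```bash
python3 -m jog '[[0,0,0,0,0,0,0.5],[0,0,0,0,0,0,0.5]]'; python3 - <<'E'
from h import *
c=cap("wrist"); P=pts(c); s=r.state(); t=np.array(s["ee_pos"]); h=cv2.cvtColor(c["color"],cv2.COLOR_RGB2HSV)
m=(cv2.inRange(h,(5,130,80),(25,255,255))>0)&(P[...,2]>.03)&(P[...,2]<.06); a=P[m]; ex=np.array([np.cos(np.radians(13)),-np.sin(np.radians(13))])
f=(a[:,:2]-t[:2])@ex
for q in (f<0,f>0): print(np.percentile(f[q],[2,50,98]),np.median(a[q],0),q.sum())
print("top z",[np.round(np.median(P[v:v+8,200:320,2]),4) for v in (240,270,300)])
E
```

```text
t: 15.17
ee_pos: [0.5195, 0.0228, 0.0229]
orientation: [180.0, 0.1, 166.7]
wrist_force: [-3.3, -0.3, 12.8]
gripper_width: 0.0592
gripper_force: 45.4
[-0.0345 -0.0299 -0.0247] [0.4902 0.0296 0.0442] 1680
[0.0215 0.0255 0.0317] [0.5444 0.0168 0.0452] 828
top z [np.float64(0.0463), np.float64(0.0463), np.float64(0.0463)]
```

The cover top is at 0.046 all over, so it is flat on the bay floor. I release and withdraw.

```bash
python3 -m jog '[[0,0,0,0,0,0,0.7],[0,0,0,0,0,0,0.9],[0,0,0,0,0,0,1],[0,0,0,0,0,0,1],[0,0,0,0,0,0,1],[0,0,0,0,0,0,1]]'
python3 -m jog '[[0,0,-0.2,0,0,0,1],[0,0,-0.4,0,0,0,1],[0,0,-0.8,0,0,0,1],[0,0,-0.8,0,0,0,1],[0,0,-0.8,0,0,0,1],[0,0,-0.8,0,0,0,1],[0,0,-0.6,0,0,0,1],[0,0,0,0,0,0,1]]'
python3 - <<'E'
from h import *; from fit import bay
c=cap("wrist"); save(c,"w7.png",None,1.5); P=pts(c); ex,ey=bay(P,(.517,.023))
B=P.reshape(-1,3); s=(B[:,2]>.036)&(B[:,2]<.055); xy=B[s][:,:2]; L=np.stack([xy@ex,xy@ey],1); q=(abs(L[:,0]-.499)<.036)&(abs(L[:,1]-.139)<.06)
print(cv2.minAreaRect((L[q]*1000).astype(np.float32)), np.median(B[s][q],0))
E
```

```text
t: 15.72
ee_pos: [0.519, 0.0229, 0.0211]
orientation: [-180.0, -0.0, 166.7]
wrist_force: [-0.2, -0.7, -0.2]
gripper_width: 0.0852
gripper_force: 0.0
t: 16.38
ee_pos: [0.5222, 0.0227, 0.2036]
orientation: [179.9, 0.6, 166.7]
wrist_force: [1.1, 0.4, -0.4]
gripper_width: 0.0856
gripper_force: 0.0
angle -13.0 walls [(0.454, 340), (0.456, 428), (0.458, 110), (0.47, 13), (0.472, 45), (0.474, 63), (0.476, 115), (0.478, 126), (0.48, 126), (0.482, 143), (0.484, 138), (0.486, 131), (0.488, 121), (0.49, 132), (0.492, 138), (0.494, 151), (0.496, 130), (0.498, 128), (0.5, 128), (0.502, 125), (0.504, 128), (0.506, 125), (0.508, 134), (0.51, 136), (0.512, 130), (0.514, 124), (0.516, 134), (0.518, 115), (0.52, 128), (0.522, 75), (0.524, 40), (0.526, 41), (0.54, 488), (0.542, 325), (0.544, 94), (0.588, 380), (0.59, 331), (0.592, 221)]
floor x pct [0.3996 0.4547 0.517  0.5895 0.5901] y [0.0512 0.0672 0.1376 0.2103 0.2113]
ends [(0.062, 115), (0.064, 226), (0.066, 194), (0.068, 10), (0.072, 10), (0.074, 12), (0.076, 9), (0.078, 15), (0.08, 10), (0.082, 11), (0.084, 13), (0.086, 14), (0.088, 16), (0.09, 13), (0.092, 18), (0.094, 19), (0.096, 18), (0.102, 11), (0.104, 11), (0.106, 11), (0.108, 13), (0.11, 13), (0.112, 13), (0.116, 11), (0.118, 12), (0.12, 12), (0.122, 13), (0.124, 14), (0.126, 11), (0.128, 11), (0.13, 11), (0.132, 13), (0.134, 10), (0.136, 11), (0.138, 10), (0.144, 12), (0.146, 11), (0.148, 11), (0.15, 12), (0.152, 15), (0.154, 14), (0.156, 13), (0.158, 13), (0.16, 13), (0.162, 12), (0.164, 15), (0.166, 11), (0.17, 10), (0.172, 23), (0.174, 35), (0.176, 40), (0.178, 32), (0.18, 27), (0.182, 30), (0.184, 27), (0.186, 32), (0.188, 40), (0.19, 34), (0.192, 19), (0.196, 13), (0.198, 13), (0.2, 12), (0.202, 10), (0.204, 10), (0.208, 10), (0.21, 206), (0.212, 224), (0.214, 100)]
((499.825439453125, 138.88375854492188), (60.12366485595703, 66.2779541015625), 89.86068725585938) [0.5164 0.0233 0.0461]
```

View pics/w7.png

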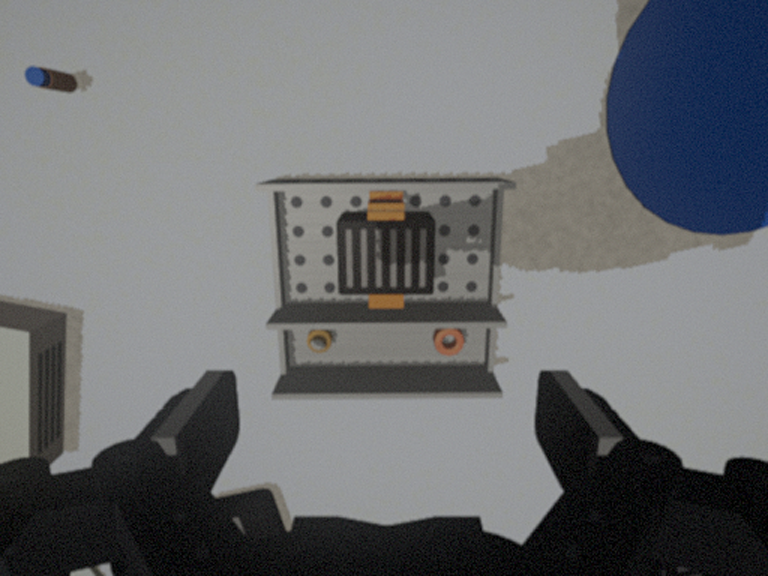

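The cover lies flat at (386,255) in the wide bay, within about 1 mm of centre and with its tabs toward the tall walls. The small parts at (318,340) and (449,341) are in place and the arm is clear.

```bash
python3 -m jog '[[0,0,0,0,0,0,1],[0,0,0,0,0,0,1],[0,0,0,0,0,0,1]]' >/dev/null; python3 -c "
from rig import r
print(r.sign_off())"
```

```text
the job is handed in; nothing more can be done
None
```

I handed the job in with the cover lying flat, let go, in the wide bay about 1 mm from its centre with its tabs facing the tall walls; I saw no bystander moved, and the sign-off gave no verdict.

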